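Open the small bowl's drain on a twin waste control

ROBOT

A 7-joint arm with a two-finger parallel gripper is mounted at the origin on the work surface. World frame = base frame: x ahead of the robot, y to its left, z up, the work surface at z = 0. Lengths are in m, angles in rad, forces in N, time in s.
With the tool pointing down it reaches from about 0.4 to 0.85 m from the base axis. Payload 10.4 kg.
Tool frame: the origin (TCP) lies at the very end of the fingers, on their centre line; the grasp point (between the pads) lies 19 mm behind it (tcp_to_grasp is the distance from the TCP to the grasp point, in m); z points along the fingers, x is the direction in which the jaws open and shut, and the axes are right-handed (so a half turn about z gives the same grasp; the last joint's range is limited). The gripper opens to 87 mm and grips with 3 to 60 N. Pads are 19 mm wide; open, the fingers measure 117 mm over their backs; the gripper's body (75 mm by 190 mm) begins 51 mm behind the grasp point.
Start: joints at [1.216, 0.332, -0.065, 1.46, 0.022, 1.35, -0.088], TCP at [0.204, -0.591, 0.223] pointing down, gripper open.
Joint ranges: [-2.6, 2.6], [-0.5, 2.12], [-1.47, 1.34], [0.16, 2.42], [-1.27, 4.41], [0.06, 2.06], [-2.6, 2.6]. Speed limits (rad/s): [2.22, 2.22, 2.79, 2.79, 3.14, 3.14, 3.14].

INTERFACE

Orientations are given as a unit quaternion [w, x, y, z].
In Python, from rig import get_obs, snapshot, get_calibration, close_job, boxes_of, tcp_to_grasp gives the robot as it stands.
- The arm moves only by the shell command python3 -m crank 'ROWS' [OPENING] [FORCE]. ROWS is JSON, a list that holds one entry, the list of rows, each a list of 4 numbers: the shift along the tool's x, y, z in mm, then the turn about the tool's z in degrees. A call has exactly 5 rows; each row shifts and turns the commanded pose from where the row before left it, along the tool's axes as they then stand; what a row does not reach is not made up. A row lasts 1/10 s, in which the tool goes at most 50 mm and 8.59 degrees, less where a joint would pass 70% of its speed; a pose out of reach is approached as far as the arm can. A call is refused whole if a number of a shift passes 50 or a number of a turn 8.59, either way. A call with a gripper value outside its range is refused whole. OPENING is the opening, from 0 (shut) to 1 (fully open), set as the call begins (- or left out, the last holds). The fingers move at their own pace and stop on an object; FORCE is the grip in N (left out, the last holds). Time passes only in rows, so rows that do not move let the fingers close, or fill a call up. It gives the time, the measured TCP pose, the force and the opening at its end, in the units of the state.
- get_obs(): the state, without advancing time (a new reading comes with each control period).
- snapshot(name): name is "scene" or "top" or "wrist"; returns the picture (384x512x3 uint8, blue, green, red); there is no depth.
- get_calibration(name): a dict with "K" (3x3 intrinsics, pixels), "k1" (the pictures are not rectified: a ray, as slopes to the right and down, at radius r is drawn at 1 + k1 r^2 times it, then the intrinsics apply), "world_from_camera" (4x4, takes a point from camera to world coordinates). Camera axes: x right, y up, looking along -z (the intrinsics and any distortion apply to the point x, -y, -z); pixel columns grow to the right and rows downward; lengths in m; the calibration is good to about 2 mm. A picture is of the moment at which its call begins: read the wrist's pose just before it. get_calibration takes no time and is no camera call; for the wrist camera it gives the pose at the moment of the call.
- close_job(): hands the job in, once; it reports no verdict.
Trained networks look in the newest picture that a camera, given by its name, has taken for a name from the list of things; names that differ only in an ending like _2 or _b are one class to them, and where a whole thing is asked for, a point or a joint stands for the part that bears it (a point fixed in the world has none). Each returns a list of dicts, best first, with "conf" (0 to 1); they miss things now and then, are a little off and sometimes report something else, mostly with a low value. They report only what shows in the picture. A call takes as long as a camera call.
- boxes_of(camera, query): "centre" ([x, y, z] in m, in world coordinates, good to about 4 mm: the middle of the surface that is visible of it).
The state is a dict: "time_s": time; "joint_pos": joint angles; "qvel": joint speeds; "joint_efforts": joint torques, N m; "eef_pos": TCP position; "tcp_rot": TCP orientation; "wrist_force": force on the tool from outside, world axes, zero at the start; "moment": the same for the moment, N m; "grip_width": finger opening in m.
Only numpy, scipy, OpenCV 4.12 (cv2) and the standard library are available. Lean on these libraries where they do the work, as an engineer would, in place of code of your own. Each camera call takes 0.05 s, during which the arm holds its last target. There are 200 camera calls.

TASK

Let the small sink bowl drain: on the twin waste control set in the ledge, the inner knob is pushed in, so press it until it springs out, then take hold of it and turn it clockwise as far as it goes, leaving it standing out. Do not turn the outer ring, which works the main bowl, and do not shift the other things on the ledge.

Things in the scene. Friction and masses are not known exactly. Their poses are not given: they have to be found in the camera images.
- knob_top (a point): Centre of the flat top face of the inner knob of the twin waste control: a plain bright metal cylinder 40 mm in diameter, axis vertical, with a dark index line on its top from the centre to the rim. Pushed in, its top is 29 mm above the ledge, 5 mm above the outer ring's top; standing out, 55 mm above the ledge, 31 mm above the ring. x axis: along the index line; z axis: up
- waste_control: The control's fixed round steel plate on the ledge, 112 mm in diameter, 6 mm high, with two dark ticks on its rim; origin at its centre, on the ledge, on the common axis of the outer ring and the inner knob; z up. It is the only fitting with two concentric parts
- inner_pop (a joint): How far the inner knob stands out, m: 0 pushed in and latched (start), 0.026 fully out. Pressing it down about 3 mm (about 5 N; it bottoms after 5 mm) frees the latch, and it springs up when let go, following the finger. A light spring (about 2 N) then keeps it out; pressing again only compresses that spring
- inner_knob (a joint): Angle of the inner knob, rad, growing clockwise seen from above: 0 is the closed stop, 1.35 the open stop (small bowl's plug raised). It starts between 0 and 0.35, turns with a light drag (0.04 N m) and stays where it is left
- ring_lug (a point): Top outer edge of the square lug (12 mm wide, reaching 48 mm from the axis) on the outer ring: a dark fluted steel ring, 80 mm in diameter, bore 45 mm, top 24 mm above the ledge. The point is 46 mm from the axis, at the ring's top. The ring turns on the same axis with a light drag (0.06 N m), so a finger rubbing on it would turn it
- basket: Bystander: small perforated steel strainer basket, 94 mm in diameter, 45 mm high, loose; origin at the centre of its underside
- bottle: Bystander: green glass bottle, 68 mm in diameter, 240 mm high, standing loose; origin at the centre of its underside
- salad_box: Bystander: transparent open salad container, 204 x 142 x 60 mm, loose; origin at the centre of its underside, x along its length
- can: Bystander: aluminium can crushed flat to a disc 68 mm in diameter and 16 mm high, loose; origin at the centre of its underside
- scraper: Bystander: yellow silicone scraper lying flat, 222 mm long, blade 52 mm wide, 11 mm high, loose; origin on its underside, 120 mm from the handle's end; x along its length towards the blade
- soap_pump: Bystander: steel soap pump fixed in the ledge, 90 mm high, spout reaching 80 mm towards the bowls; origin at the centre of its foot
- air_switch: Bystander: low round steel push switch fixed in the ledge, 54 mm in diameter, 17 mm high, in one piece; origin at the centre of its foot

How it is judged:
By the outcome, as a careful person would: the job done as asked, in the order asked, and still so for the second after the job is handed in, with the robot touching nothing.
It also fails if it takes over 45 s, if anything falls off the work surface, if the arm or the gripper's body presses on something with over 40 N, if the wrist force passes 120 N, or if a joint passes its speed limit or range.

## Working session

There is one attempt and no reset: what is moved stays moved. The work goes in short steps, Python scripts to look and compute and a shell command to move; the robot and the scene stay as the last step left them, time stands still between calls to the robot, and variables do not carry over. Pictures are saved under pics/ and viewed, about 8 in all and at most 12, crops included, and the job is handed in when it is done.

```bash
mkdir -p pics; ls
python3 - <<'E'
from rig import *
import cv2,numpy as np
o=get_obs();print({k:np.round(v,3).tolist() for k,v in o.items()},tcp_to_grasp)
for c in("top","scene"):
    im=snapshot(c);cv2.imwrite(f"pics/{c}0.png",im)
    k=get_calibration(c);print(c,np.round(k["K"],1).tolist(),k["k1"],np.round(k["world_from_camera"],3).tolist())
    for q in("knob_top","waste_control","ring_lug","soap_pump","bottle","basket","can","salad_box","scraper","air_switch"):
        print(q,[(round(d["conf"],2),np.round(d["centre"],3).tolist()) for d in boxes_of(c,q)[:2]])
a=cv2.imread("pics/top0.png");b=cv2.imread("pics/scene0.png");
cv2.imwrite("pics/both0.png",cv2.resize(np.vstack([a,b]),(400,600)))
print(get_obs()["time_s"])
E
```

```text
pics
{'time_s': 0.0, 'joint_pos': [1.216, 0.333, -0.065, 1.461, 0.022, 1.35, -0.089], 'qvel': [0.001, -0.001, -0.001, -0.0, -0.002, -0.0, 0.001], 'joint_efforts': [0.0, -62.325, 0.025, -38.99, -0.061, 0.04, 0.0], 'eef_pos': [0.203, -0.591, 0.222], 'tcp_rot': [-0.0, 0.814, -0.581, -0.001], 'wrist_force': [-0.341, -0.378, 0.146], 'moment': [-0.008, 0.034, -0.003], 'grip_width': 0.087} 0.0187
top [[370.0, 0.0, 260.4], [0.0, 370.0, 195.7], [0.0, 0.0, 1.0]] -0.0787788594668391 [[0.02, 0.984, -0.176, 0.338], [-1.0, 0.022, 0.007, 0.005], [0.01, 0.176, 0.984, 1.475], [0.0, 0.0, 0.0, 1.0]]
knob_top [(0.67, [0.61, 0.055, 0.033])]
waste_control [(0.8, [0.607, 0.053, 0.024]), (0.38, [0.608, 0.055, 0.034])]
ring_lug [(0.82, [0.612, 0.051, 0.023])]
soap_pump [(0.45, [0.758, -0.112, 0.044])]
bottle [(0.76, [0.569, 0.522, 0.157])]
basket [(0.77, [0.605, 0.219, 0.024])]
can [(0.55, [0.596, -0.118, 0.015])]
salad_box [(0.78, [0.481, -0.576, -0.004])]
scraper [(0.57, [0.456, 0.091, 0.008])]
air_switch [(0.6, [0.762, 0.096, 0.012])]
scene [[395.1, 0.0, 259.2], [0.0, 395.1, 192.9], [0.0, 0.0, 1.0]] 0.01191282151015845 [[-0.87, -0.424, 0.252, 0.937], [0.493, -0.742, 0.455, 0.632], [-0.006, 0.52, 0.854, 1.205], [0.0, 0.0, 0.0, 1.0]]
knob_top [(0.63, [0.607, 0.056, 0.029])]
waste_control [(0.67, [0.616, 0.067, 0.02]), (0.46, [0.595, 0.209, 0.03])]
ring_lug [(0.74, [0.612, 0.063, 0.027]), (0.5, [0.594, 0.212, 0.026])]
soap_pump [(0.54, [0.763, -0.105, 0.049])]
bottle [(0.84, [0.59, 0.544, 0.157]), (0.68, [0.607, 0.056, 0.029])]
basket [(0.82, [0.592, 0.207, 0.027])]
can [(0.69, [0.596, -0.113, 0.017])]
salad_box [(0.89, [0.472, -0.587, 0.026]), (0.19, [0.612, 0.055, 0.031])]
scraper [(0.8, [0.46, 0.097, 0.008])]
air_switch [(0.44, [0.758, 0.104, 0.016])]
1.1
```

View pics/top0.png

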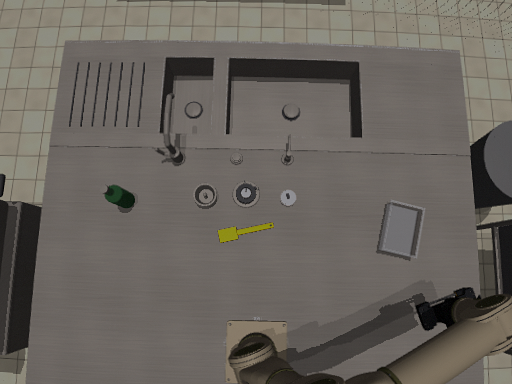

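```bash
for i in 1; do :; done
python3 -m crank '[[[-24,-30,0,0],[-24,-30,0,0],[-24,-30,0,0],[-24,-30,0,0],[-24,-30,0,0]]]' 0 20
python3 -m crank '[[[-24,-30,0,0],[-24,-30,0,0],[-24,-30,0,0],[-24,-30,0,0],[-24,-30,0,0]]]'
python3 -m crank '[[[-24,-30,0,0],[-24,-30,0,0],[-24,-30,0,0],[-24,-30,0,0],[-24,-30,0,0]]]'
python3 -m crank '[[[-24,-30,0,0],[-24,-30,0,0],[-24,-30,0,0],[-24,-28,0,0],[0,0,0,0]]]'
```

```text
time_s: 1.6
eef_pos: [0.307, -0.4272, 0.2227]
tcp_rot: [0.0, 0.814, -0.581, 0.0]
wrist_force: [0.2, -0.5, 0.2]
grip_width: 0.0551
time_s: 2.1
eef_pos: [0.4097, -0.2649, 0.2228]
tcp_rot: [0.0, 0.814, -0.581, 0.0]
wrist_force: [0.3, -0.1, 1.0]
grip_width: 0.0151
time_s: 2.6
eef_pos: [0.5125, -0.1027, 0.2228]
tcp_rot: [-0.0, 0.814, -0.581, 0.0]
wrist_force: [0.9, 0.3, 0.1]
grip_width: 0.0008
time_s: 3.1
eef_pos: [0.593, 0.0311, 0.2223]
tcp_rot: [-0.001, 0.816, -0.578, -0.001]
wrist_force: [-0.3, 1.0, -0.8]
grip_width: 0.0005
```

```bash
python3 -m crank '[[[0,0,0,-8.5],[0,0,0,-8.5],[0,0,0,-8.5],[0,0,0,-8.5],[0,0,0,-8.5]]]'
python3 -m crank '[[[0,0,0,-8.5],[0,0,0,-8.5],[0,0,0,-8.5],[0,0,0,-8.5],[0,0,0,-8.5]]]'
python3 -m crank '[[[0,0,0,-8.5],[0,0,0,-8.5],[0,0,0,-8.5],[0,0,0,0],[0,0,0,0]]]'
cat > h.py <<'E'
from rig import *
import cv2,numpy as np
from scipy.spatial.transform import Rotation as R
def ray(c,uv,z,cal=None):
    k=cal or get_calibration(c);K=k["K"];T=np.array(k["world_from_camera"])
    p=cv2.undistortPoints(np.array([[uv]],float),np.array(K,float),np.array([k["k1"],0,0,0,0.]))[0,0]
    d=T[:3,:3]@[p[0],-p[1],-1];return T[:3,3]+d*(z-T[2,3])/d[2]
def proj(c,P,cal=None):
    k=cal or get_calibration(c);T=np.linalg.inv(np.array(k["world_from_camera"]))
    q=T[:3,:3]@P+T[:3,3];s=np.array([q[0],-q[1]])/-q[2];s=s*(1+k["k1"]*(s@s));return (np.array(k["K"])@[*s,1])[:2]
def tool(dw):
    w,x,y,z=get_obs()["tcp_rot"];return R.from_quat([x,y,z,w]).inv().apply(dw)*1000
E
python3 - <<'E'
from h import *
k=get_calibration("wrist");im=snapshot("wrist");cv2.imwrite("pics/w1.png",im)
o=get_obs();print(o["eef_pos"],o["tcp_rot"],o["joint_pos"])
print(k["K"],k["k1"],np.round(k["world_from_camera"],3))
for q in("knob_top","waste_control","ring_lug"):
    for d in boxes_of("wrist",q)[:2]: print(q,round(d["conf"],2),np.round(d["centre"],4),proj("wrist",np.array(d["centre"]),k))
E
```

```text
time_s: 3.6
eef_pos: [0.592, 0.0247, 0.2226]
tcp_rot: [0.0, 0.97, -0.243, 0.0]
wrist_force: [-0.9, -0.6, -0.4]
grip_width: 0.0003
time_s: 4.1
eef_pos: [0.592, 0.0246, 0.2226]
tcp_rot: [0.0, 0.992, 0.125, 0.0]
wrist_force: [0.6, -0.4, -1.0]
grip_width: 0.0003
time_s: 4.6
eef_pos: [0.592, 0.0248, 0.2225]
tcp_rot: [0.0, 0.942, 0.336, -0.0]
wrist_force: [-0.1, -0.6, -0.1]
grip_width: 0.0005
[0.5920694  0.02489082 0.22255821] [ 9.57913623e-05  9.41929652e-01  3.35810247e-01 -1.46693944e-05] [ 0.58543315  0.3945891  -0.90414452  1.5143758   0.31270126  1.38446906
  0.34557689]
[[280.10678616   0.         254.31366245]
 [  0.         280.10678616 190.1539302 ]
 [  0.           0.           1.        ]] -0.04377286612484983 [[ 0.774 -0.612 -0.164  0.548]
 [ 0.633  0.748  0.199  0.079]
 [ 0.001 -0.258  0.966  0.386]
 [ 0.     0.     0.     1.   ]]
knob_top 0.85 [0.614  0.0574 0.0269] [283.2646931  162.56347214]
waste_control 0.6 [0.6072 0.0577 0.0233] [279.18097673 158.65670193]
ring_lug 0.63 [0.6115 0.0559 0.0207] [280.60527746 161.47653359]
```

View pics/w1.png

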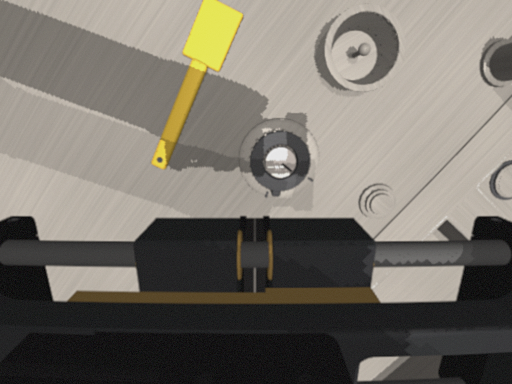

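Run:
```python
from h import *
k=get_calibration("wrist");im=cv2.imread("pics/w1.png")
c=im[105:215,225:335].copy();c=cv2.resize(c,None,fx=5,fy=5,interpolation=cv2.INTER_CUBIC)
cv2.imwrite("pics/w1c.png",c)
g=cv2.cvtColor(im,6);m=np.zeros_like(g);cv2.circle(m,(281,162),24,255,-1)
b=((g>150)&(m>0)).astype(np.uint8);
n,l,s,ce=cv2.connectedComponentsWithStats(b)
for i in range(1,n):
    if s[i,4]>60: print(s[i],ce[i],ray("wrist",ce[i],.029,k))
for uv in((281,162),(279,158)):print(ray("wrist",uv,.029,k),ray("wrist",uv,.006,k))
```

```text
[266 147  30  17 380] [280.66842105 155.75263158] [0.60528224 0.06246032 0.029     ]
[267 165  17   6  70] [275.82857143 167.18571429] [0.61013303 0.04726907 0.029     ]
[271 172  19   6  79] [280.32911392 174.46835443] [0.62088911 0.04370024 0.029     ]
[0.61087474 0.05663024 0.029     ] [0.61496373 0.05516104 0.006     ]
[0.60551893 0.0589134  0.029     ] [0.60926266 0.05759138 0.006     ]
```

View pics/w1c.png

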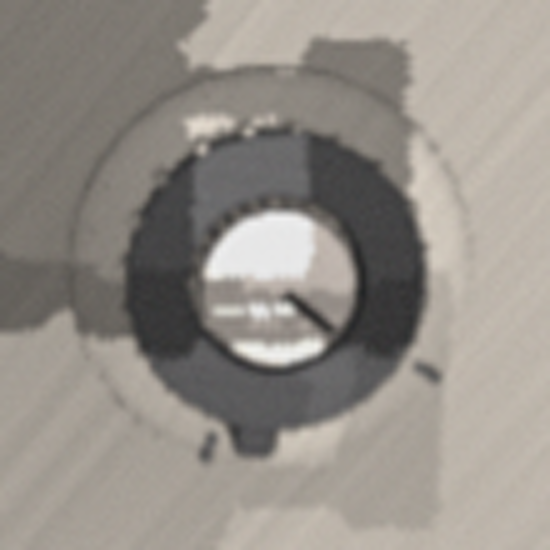

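Run:
```python
from h import *
p=get_obs()["eef_pos"];print(tool(np.array([.610,.057,.05])-p))
```

```text
[ 34.04730497 -13.29592011 172.59893643]
```

```bash
python3 -m crank '[[[17,-6.5,0,0],[17,-6.5,30,0],[0,0,40,0],[0,0,40,0],[0,0,0,0]]]'
python3 -m crank '[[[0,0,30,0],[0,0,20,0],[0,0,10,0],[0,0,0,0],[0,0,0,0]]]'
python3 - <<'E'
from h import *
o=get_obs();print(o["eef_pos"],o["joint_pos"].round(2),o["wrist_force"]);print(tool(np.array([.610,.057,.031])-o["eef_pos"]))
E
```

```text
time_s: 5.3
eef_pos: [0.607, 0.0561, 0.1075]
tcp_rot: [-0.001, 0.941, 0.338, -0.004]
wrist_force: [-1.5, -0.9, 0.3]
grip_width: 0.0005
time_s: 5.8
eef_pos: [0.611, 0.0571, 0.0543]
tcp_rot: [0.0, 0.941, 0.338, 0.001]
wrist_force: [-0.6, 0.5, -0.2]
grip_width: 0.0004
[0.61096086 0.05706363 0.05425859] [ 0.46  0.59 -0.82  1.64  0.47  1.12  0.2 ] [-0.55183469  0.51798733 -0.16306379]
[-0.81645567 -0.58585749 23.25681298]
```

```bash
python3 -m crank '[[[0,0,12,0],[0,0,8,0],[0,0,4,0],[0,0,0,0],[0,0,0,0]]]'
python3 -m crank '[[[0,0,2,0],[0,0,2,0],[0,0,0,0],[0,0,0,0],[0,0,0,0]]]'
```

```text
time_s: 6.3
eef_pos: [0.6099, 0.0567, 0.0286]
tcp_rot: [0.0, 0.941, 0.338, -0.0]
wrist_force: [-2.4, -1.6, 3.4]
grip_width: 0.0003
time_s: 6.8
eef_pos: [0.6101, 0.0568, 0.0247]
tcp_rot: [0.0, 0.941, 0.338, 0.0]
wrist_force: [-2.9, -0.6, 4.6]
grip_width: 0.0005
```

```bash
python3 -m crank '[[[0,0,-5,0],[0,0,-5,0],[0,0,-5,0],[0,0,0,0],[0,0,0,0]]]'
python3 -m crank '[[[0,0,-10,0],[0,0,-15,0],[0,0,-15,0],[0,0,-15,0],[0,0,-10,0]]]' 1 10
python3 -m crank '[[[0,0,0,0],[0,0,0,0],[0,0,0,0],[0,0,0,0],[0,0,0,0]]]'
python3 - <<'E'
from h import *
k=get_calibration("wrist");im=snapshot("wrist")
o=get_obs();print(o["eef_pos"],o["grip_width"])
for d in boxes_of("wrist","knob_top")[:2]: print(round(d["conf"],2),np.round(d["centre"],4),proj("wrist",np.array(d["centre"]),k))
print(proj("wrist",np.array([.61,.057,.055]),k),proj("wrist",np.array([.61,.057,.029]),k))
cv2.imwrite("pics/w2.png",im)
E
```

```text
time_s: 7.3
eef_pos: [0.6105, 0.057, 0.0399]
tcp_rot: [0.0, 0.941, 0.338, 0.001]
wrist_force: [0.5, -0.2, 3.4]
grip_width: 0.0005
time_s: 7.8
eef_pos: [0.6106, 0.0571, 0.1067]
tcp_rot: [0.0, 0.941, 0.338, 0.001]
wrist_force: [0.6, -0.5, 0.3]
grip_width: 0.0324
time_s: 8.3
eef_pos: [0.6098, 0.0569, 0.104]
tcp_rot: [-0.0, 0.941, 0.338, -0.0]
wrist_force: [-0.2, -0.4, 0.3]
grip_width: 0.0725
[0.60986331 0.05689012 0.10414454] 0.0765065611586336
0.69 [0.6106 0.0564 0.0556] [254.61240149 207.88505629]
[254.51111147 206.63865127] [254.48935986 197.42318016]
```

View pics/w2.png

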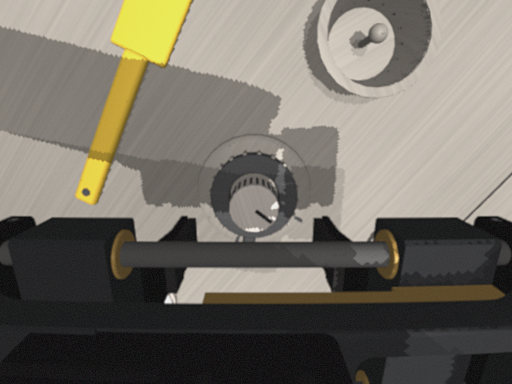

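```bash
python3 -m crank '[[[0,0,20,0],[0,0,20,0],[0,0,18,0],[0,0,12,0],[0,0,0,0]]]' 1 10
python3 -m crank '[[[0,0,0,0],[0,0,0,0],[0,0,0,0],[0,0,0,0],[0,0,0,0]]]' 0 10
python3 -m crank '[[[0,0,0,0],[0,0,0,0],[0,0,0,0],[0,0,0,0],[0,0,0,0]]]'
python3 -c "
from h import *
o=get_obs();print(o['joint_pos'].round(2),o['moment'].round(2))"
```

```text
time_s: 8.9
eef_pos: [0.609, 0.0567, 0.0327]
tcp_rot: [-0.0, 0.941, 0.338, -0.001]
wrist_force: [-0.3, -0.2, 0.3]
grip_width: 0.0872
time_s: 9.4
eef_pos: [0.6102, 0.0568, 0.0349]
tcp_rot: [0.0, 0.941, 0.338, 0.0]
wrist_force: [-0.6, 0.1, -0.7]
grip_width: 0.0547
time_s: 9.9
eef_pos: [0.6096, 0.0564, 0.0343]
tcp_rot: [0.0, 0.941, 0.338, -0.001]
wrist_force: [-5.3, -3.4, 2.3]
grip_width: 0.0396
[ 0.45  0.62 -0.81  1.65  0.49  1.09  0.18] [-0.56  0.82 -0.05]
```

```bash
python3 -m crank '[[[-1,0,0,0],[0,0,0,0],[0,0,0,0],[0,0,0,0],[0,0,0,0]]]' - 15
python3 -m crank '[[[0,0,0,5],[0,0,0,5],[0,0,0,5],[0,0,0,5],[0,0,0,0]]]'
python3 -c "
from h import *
o=get_obs();print(o['joint_pos'].round(2),o['moment'].round(2))"
```

```text
time_s: 10.4
eef_pos: [0.6095, 0.0563, 0.0347]
tcp_rot: [0.0, 0.941, 0.338, 0.0]
wrist_force: [-1.5, -1.3, 2.6]
grip_width: 0.0396
time_s: 10.9
eef_pos: [0.6098, 0.0565, 0.0347]
tcp_rot: [0.0, 0.986, 0.169, 0.001]
wrist_force: [1.5, -0.2, -0.9]
grip_width: 0.0395
[ 0.4   0.59 -0.74  1.66  0.44  1.07 -0.13] [ 0.01 -0.54 -0.09]
```

Centred and turning with the joints well in range; continue.

```bash
python3 -m crank '[[[0,0,0,5],[0,0,0,5],[0,0,0,5],[0,0,0,5],[0,0,0,0]]]'
python3 -m crank '[[[0,0,0,5],[0,0,0,5],[0,0,0,5],[0,0,0,3],[0,0,0,0]]]'
python3 -c "
from h import *
o=get_obs();print(o['joint_pos'].round(2),o['moment'].round(2))"
python3 -m crank '[[[0,0,0,3],[0,0,0,3],[0,0,0,3],[0,0,0,3],[0,0,0,0]]]'
python3 -c "
from h import *
o=get_obs();print(o['joint_pos'].round(2),o['moment'].round(2))"
```

```text
time_s: 11.4
eef_pos: [0.6102, 0.0566, 0.0348]
tcp_rot: [-0.0, 1.0, -0.004, 0.001]
wrist_force: [5.7, 0.7, -3.6]
grip_width: 0.0398
time_s: 11.9
eef_pos: [0.6105, 0.0565, 0.0348]
tcp_rot: [-0.0, 0.987, -0.159, 0.001]
wrist_force: [6.7, 0.4, -3.6]
grip_width: 0.0393
[ 0.31  0.55 -0.62  1.66  0.36  1.04 -0.74] [ 0.02 -1.7  -0.04]
time_s: 12.4
eef_pos: [0.6107, 0.0564, 0.0348]
tcp_rot: [-0.001, 0.965, -0.262, 0.001]
wrist_force: [7.2, -0.0, -4.9]
grip_width: 0.0395
[ 0.28  0.54 -0.58  1.66  0.33  1.03 -0.93] [-0.03 -1.82 -0.03]
```

```bash
python3 -m crank '[[[0,0,0,3],[0,0,0,3],[0,0,0,0],[0,0,0,0],[0,0,0,0]]]'
python3 -c "
from h import *
o=get_obs();print(o['joint_pos'].round(2),o['moment'].round(3))"
python3 -m crank '[[[0,0,0,3],[0,0,0,3],[0,0,0,0],[0,0,0,0],[0,0,0,0]]]'
python3 -c "
from h import *
o=get_obs();print(o['joint_pos'].round(2),o['moment'].round(3))"
```

```text
time_s: 12.9
eef_pos: [0.6108, 0.0563, 0.035]
tcp_rot: [-0.001, 0.951, -0.311, 0.001]
wrist_force: [7.6, 0.1, -2.2]
grip_width: 0.0398
[ 0.27  0.54 -0.56  1.66  0.32  1.03 -1.02] [-0.052 -1.701  0.217]
time_s: 13.4
eef_pos: [0.6109, 0.0562, 0.0351]
tcp_rot: [-0.001, 0.933, -0.36, 0.002]
wrist_force: [6.8, 0.2, -1.0]
grip_width: 0.0395
[ 0.25  0.53 -0.54  1.66  0.31  1.03 -1.12] [-0.135 -1.605  0.195]
```

```bash
python3 -m crank '[[[0,0,0,0],[0,0,0,0],[0,0,0,0],[0,0,0,0],[0,0,0,0]]]' 1 15
python3 -m crank '[[[0,0,0,0],[0,0,0,0],[0,0,0,0],[0,0,0,0],[0,0,0,0]]]'
python3 -m crank '[[[0,0,-15,0],[0,0,-25,0],[0,0,-25,0],[0,0,-25,0],[0,0,-15,0]]]'
python3 -m crank '[[[-20,25,-10,0],[-20,25,-10,0],[-20,25,0,0],[0,0,0,0],[0,0,0,0]]]'
python3 - <<'E'
from h import *
k=get_calibration("wrist");im=snapshot("wrist");P=np.array([.61,.057,.055]);c=proj("wrist",P,k);print(c,get_obs()["eef_pos"])
for d in boxes_of("wrist","knob_top")[:2]: print(round(d["conf"],2),np.round(d["centre"],4))
snapshot("top")
for q in("scraper","basket","can","bottle","salad_box"): print(q,[np.round(d["centre"],3).tolist() for d in boxes_of("top",q)[:1]])
x,y=[int(max(v,75)) for v in c]
cv2.imwrite("pics/w3.png",cv2.resize(im[max(y-70,0):y+70,x-75:x+75],None,fx=4,fy=4,interpolation=2))
E
```

```text
time_s: 13.9
eef_pos: [0.6091, 0.0563, 0.0344]
tcp_rot: [0.0, 0.932, -0.362, -0.0]
wrist_force: [-0.4, -0.5, 0.8]
grip_width: 0.0714
time_s: 14.4
eef_pos: [0.6093, 0.0562, 0.0346]
tcp_rot: [0.0, 0.932, -0.362, 0.0]
wrist_force: [0.3, -0.4, 0.9]
grip_width: 0.0869
time_s: 14.9
eef_pos: [0.6102, 0.0566, 0.1428]
tcp_rot: [-0.001, 0.932, -0.362, 0.001]
wrist_force: [0.0, 0.3, 0.4]
grip_width: 0.087
time_s: 15.4
eef_pos: [0.5144, 0.0411, 0.1602]
tcp_rot: [0.0, 0.932, -0.363, 0.001]
wrist_force: [0.2, 0.4, 0.0]
grip_width: 0.0869
[318.45549339 109.38162201] [0.51496211 0.04139127 0.16006568]
0.42 [0.6082 0.0594 0.0537]
scraper [[0.438, 0.132, 0.007]]
basket [[0.605, 0.219, 0.022]]
can [[0.598, -0.116, 0.016]]
bottle [[0.569, 0.522, 0.155]]
salad_box [[0.481, -0.572, -0.002]]
```

View pics/w3.png

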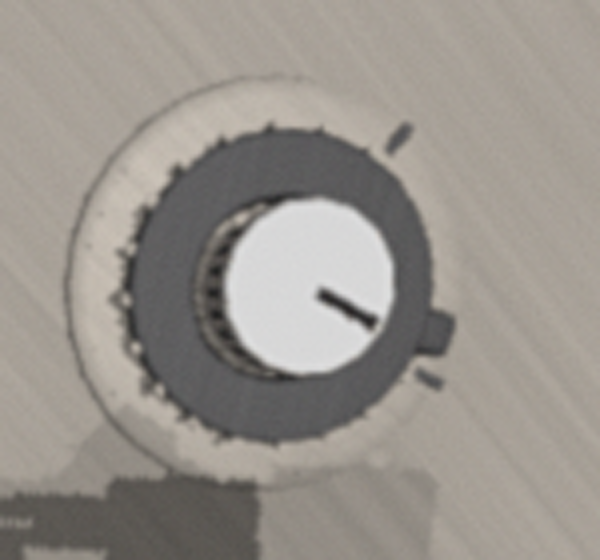

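Run:
```python
from h import *
k=get_calibration("wrist")
k1=dict(k);k1["world_from_camera"]=np.array([[.774,-.612,-.164,.548],[.633,.748,.199,.079],[.001,-.258,.966,.386],[0,0,0,1]])
def w(cal,ox,oy,f,u,v,z): return ray("wrist",(ox+(u+.5)/f-.5,oy+(v+.5)/f-.5),z,cal)[:2]
def ang(a,b): d=b-a;return np.degrees(np.arctan2(d[1],d[0]))
for nm,cal,o,kc,kt,rc,lg,t1,t2,z in(("before",k1,(225,105,5),(280,288),(332,330),(277,280),(253,450),(427,370),(208,447),.029),("after",k,(243,39,4),(310,287),(377,324),(283,284),(446,334),(399,137),(430,380),.055)):
    C=np.array([.61,.057]);kn=w(cal,*o,*kc,z);rg=w(cal,*o,*rc,.024)
    print(nm,kn,rg,"line",ang(kn,w(cal,*o,*kt,z)),"lug",ang(rg,w(cal,*o,*lg,.024)),"ticks",[ang(rg,w(cal,*o,*t,.006)) for t in(t1,t2)])
im=snapshot("scene");cv2.imwrite("pics/scene1.png",im)
for q in("scraper","basket","can"): print(q,[np.round(d["centre"],3).tolist() for d in boxes_of("scene",q)[:1]])
a=cv2.imread("pics/scene0.png")
cv2.imwrite("pics/cmp.png",cv2.resize(np.vstack([a[100:300],im[100:300]]),(768,600)))
```

```text
before [0.61120422 0.05565855] [0.61011407 0.05643258] line 0.6881909525923263 lug -57.36536981839125 ticks [np.float64(6.834575040599049), np.float64(-69.05690242654397)]
after [0.61035582 0.05614883] [0.61121347 0.05709939] line -69.46640972038898 lug -58.2843040384951 ticks [np.float64(7.115636271387135), np.float64(-71.10384710153964)]
scraper [[0.46, 0.096, 0.007]]
basket [[0.594, 0.21, 0.025]]
can [[0.599, -0.114, 0.019]]
```

View pics/cmp.png

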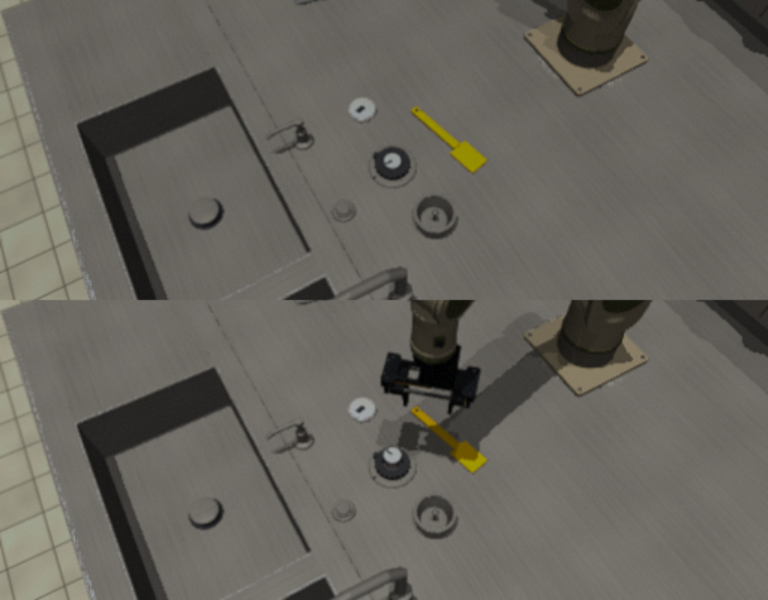

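```bash
python3 -c "
from rig import *
print(close_job(),get_obs()['time_s'])"
```

```text
the job is handed in; nothing more can be done
the job is handed in; nothing more can be done
```

The job is done and handed in, at about 16 s on the robot's clock. I pressed the inner knob about 4 mm and it sprang out. I then gripped it about 10 mm above the ring and turned it clockwise to its stop, let go, and moved the arm clear.

**Turn:** the wrist moment rose from about 0.03 to 0.2 N m at the stop. The index line now points at the open tick (-69.5°, with the tick measured at about -70°). It moved about 70°, which fits a start near 0.1 rad.

**Knob height:** the knob still stands out; its top was measured 54 mm above the ledge, against 55 mm expected.

**Outer ring:** the lug reads -57.4° before and -58.3° after, a difference within measuring error.

**Other things:** the basket, can and scraper are where they were in the scene camera, and the bottle and salad box in the top camera. One reading disagreed: the top camera placed the scraper about 45 mm off. The scene camera and a before-and-after picture show it unmoved; I think the arm was partly hiding it from above.

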